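# Set the tilt of a see-saw rocker with a pendulum angle gauge and hold it

### The arm

A 6-joint arm with a two-finger parallel gripper is mounted at the origin on a cart in front of the work surface, level with it; the furniture and walls round the work are solid. World frame = base frame: x ahead of the robot, y to its left, z up, the work surface at z = 0. Lengths are in m, angles in degrees, forces in N, time in s.
With the tool pointing down it reaches from about 0.375 to 0.9 m from the base axis. Payload 3.1 kg.
Tool frame: the origin (TCP) lies on the centre line of the jaws, within the pads' length; the fingertips stand 25 mm ahead of it and the grasp point (between the pads) lies 6 mm ahead of it; z points along the fingers, y is the line along which they close (so a half turn about z gives the same grasp; the last joint's range is limited). The gripper opens to 87 mm and grips with 3 to 60 N. Pads are 19 mm wide; open, the fingers measure 117 mm over their backs; the gripper's body (75 mm by 190 mm) begins 51 mm behind the grasp point.
Start: joints at [-82.248, 30.224, 82.088, -0, 67.689, -10.227], TCP at [0.193, -0.594, 0.248] pointing down, gripper open.
Joint ranges: [-176.69, 176.69], [-43.24, 126.21], [12.49, 139.97], [-82, 262], [0, 151.66], [-163.58, 163.58]. Speed limits (degrees/s): [159.86, 159.86, 180, 180, 180, 180].

### API

Orientations are given as a 3x3 rotation matrix whose columns are the frame's x, y, z axes.
In Python, from rig import * gives the robot as it stands.
- The arm moves only by the tool step_arm, never from a script. Its argument "steps" is a list of rows, each a list of 7 numbers: the shift along the tool's x, y, z normalised to -1 to 1, where 1 is 0.3 m, then the turn, a rotation vector about the tool's x, y, z normalised to -1 to 1, where 1 is 45 degrees, then the gripper's target within -1 to 1 (shut at 1, half-way at 0, fully open at -1). A call has 1 to 8 rows; each row is the pose to reach, as a shift and turn from the pose commanded when the call began, along the tool's axes at that moment; what a row does not reach only later rows make up. A row lasts 1/12 s, in which the tool goes at most 41.7 mm and 7.16 degrees, less where a joint would pass 70% of its speed; a pose out of reach is approached as far as the arm can. A call with a number of a shift or a turn outside -1 to 1 is refused whole. A call with a gripper value outside its range is refused whole. The fingers move at their own pace and stop on an object; the grip force is fixed at half the most. Time passes only in rows, so rows that repeat a pose let the fingers close. It gives the time, the measured TCP pose, the force, the opening and the grip force at its end, in the units of the state.
- read_state(): the state, without advancing time (a new reading comes with each control period).
- capture(name): name is "side" or "top"; returns a dict with "image" (480x640x3 uint8, red, green, blue), "vertical_fov" (degrees; the focal length in pixels is half the picture's height over the tangent of half this angle, whatever the lens; pixels are square), "cx", "cy" (the principal point, pixels), "k1" (the pictures are not rectified: a ray, as slopes to the right and down, at radius r is drawn at 1 + k1 r^2 times it, then the intrinsics apply), "world_from_camera" (4x4, takes a point from camera to world coordinates). Camera axes: x right, y down, z forward; pixel columns grow to the right and rows downward; lengths in m; the calibration is good to about 2 mm. A picture is of the moment at which its call begins. There is no depth.
- hand_in(): hands the job in; it is judged then, once.
The state is a dict: "time_s": time; "joint_positions": joint angles; "qvel": joint speeds; "tau": joint torques, N m; "position": TCP position; "tcp_rot": TCP orientation; "force": force on the tool from outside, world axes, zero at the start; "moment": the same for the moment, N m; "opening": opening from 0.0 (shut) to 1.0 (fully open); "grasp_force": force on a finger pad.
Only numpy, scipy, OpenCV 4.12 (cv2) and the standard library are available. Lean on these libraries where they do the work, as an engineer would, in place of code of your own. Each camera call takes 0.05 s, during which the arm holds its last target. There are 200 camera calls.

### The job

The tilt lock of the see-saw rocker has been slackened and its platform has sunk to the heavy end. Pick up the pendulum angle gauge and stand it flat on the platform, squarely, so that its dial lies along the way the platform rocks (facing the front of the rocker is best), then rock the platform gently with the gauge until the swinging pointer has settled in the notch of the index on the dial. Finish while still holding the gauge there, keeping the platform at that tilt so that a colleague can tighten the lock: do not let go, and leave the timer, beaker and tape roll alone.

Things in the scene. Friction and masses are not known exactly. Their poses are not given: they have to be found in the camera images.
- gauge: Pendulum angle gauge, 0.25 to 0.5 kg, 162 mm tall, standing on its foot, an aluminium bar 40 (x) x 110 (y) x 12 mm. Origin: centre of the foot's underside; z up, y along the foot, white dial faces -x. Round grey housing 108 mm across (z 14 to 122), x -17 (bezel) to +14. On top a black rubber grip block 30 (x) x 36 (y), z 128 to 162, on a 20 x 24 mm neck.
- gauge_grip (a point): Centre of the gauge's rubber grip block, 145 mm above the underside of the foot; axes as gauge.
- pointer (a joint): Black needle with a steel bob in front of the dial, pivot 100 mm above the foot: a free pendulum that hangs plumb once it stops swinging (period 0.4 s, dies away in 1 to 2 s). Its value (rad) is then the gauge's tilt in the plane of its dial: 0 upright, positive with the gauge's +y end raised.
- index_notch (a joint): Index on the dial: a small dark fork with a 7 mm notch, 66 mm from the pointer's pivot, set beforehand somewhere along the scale (between -0.22 and +0.10 rad) and staying there. Value in rad on the same scale as pointer: the pointer's tip is in the middle of the notch when both values are equal.
- notch (a point): Middle of the notch of the index, 66 mm from the pointer's pivot; its z axis runs from here to the pivot.
- pointer_tip (a point): Tip of the pointer, 66 mm from its pivot; its z axis runs from here to the pivot.
- rocker: See-saw rocker, white housing 150 mm (x) by 140 mm (y) by 56 mm tall, fixed on the bench. Origin: centre of its underside, on the bench. z up, x along the platform's axle, which lies 86 mm above the origin; the front with the control panel faces -x.
- platform_tilt (a joint): Tilt of the platform about the axle, rad, 0 level, positive = +y end raised, rubber stops at -0.28 and +0.28. A heavy steel yoke hangs under the -y end, so it rests at +0.28 (+y end up) and sinks back there when let go: some 8 N down (less the gauge's weight), 50 mm from the axle on the raised +y half, rock it; else nearly free.
- platform: Rocking platform, aluminium tray 180 mm (x) by 240 mm (y) with a flat black rubber mat and a rim 4.5 mm higher than the mat. Origin on the axle; axes turn with it and coincide with the rocker's at tilt 0; the mat's surface lies 16 mm above the axle.
- platform_top (a point): Centre of the mat's surface, 16 mm above the axle; axes as platform.
- timer: Bystander: white digital bench timer 66 x 66 x 18 mm lying flat; origin under its centre. Leave it alone.
- beaker: Bystander: small glass beaker, 52 mm across, 66 mm tall; origin under its centre. Leave it alone.
- tape: Bystander: roll of tape lying flat, 96 mm across, 25 mm tall; origin under its centre. Leave it alone.

How it is judged (in metres and radians):
On the way:
1. the gauge stands flat and square on the platform (angle between the z axis of gauge and the z axis of platform, either way round below 0.06 rad and angle between the x axis of gauge and the x axis of platform, either way round below 0.14 rad and contact force between gauge and platform above 0.5 N), for 0.2 s.
At the end, for the whole second after the job is handed in: The gauge stands flat (within 3.4 degrees) and square (within 8 degrees) on the platform and the fingers hold it (over 1 N); the pointer hangs still inside the notch (within 2.9 degrees of its middle); platform and gauge at rest (all of step 1 and angle between the z axis of pointer_tip and the z axis of notch, either way round below 0.05 rad and velocity of joint pointer between -0.4 and 0.4 rad/s and linear speed of gauge below 0.02 m/s and velocity of joint platform_tilt between -0.1 and 0.1 rad/s and contact force between the fingers and gauge above 1 N); the arm keeps its last pose, push and grip.
It fails at once if a bystander (timer, beaker, tape roll) is moved by more than 15 mm (distance of any of timer, beaker, tape from where it was at the start of the episode above 0.015 m).
It fails at once if the gauge is tipped over (more than 45 degrees) (angle between gauge's own z axis and vertical above 0.785 rad).
It fails at once if the gauge is pressed on the platform with more than 40 N (contact force between gauge and platform above 40 N).
It also fails if it takes over 48 s, if anything falls off the work surface, if the arm or the gripper's body presses on something with over 40 N, if the wrist force passes 120 N, or if a joint passes its speed limit or range.

## Working session

There is one attempt and no reset: what is moved stays moved. The work goes in short steps, Python scripts to look and compute and a tool call to move; the robot and the scene stay as the last step left them, time stands still between calls to the robot, and variables do not carry over. Pictures are saved under pics/ and viewed, at most 10 in all, crops included, and the job is handed in when it is done.

Besides the shell and the picture viewer there is one more tool, called after ">>>" by a JSON object that holds its "api" and its "payload", one argument or row to a line. step_arm: Moves the arm, as the interface text tells. Scaled input: -1 to 1 covers 0.3 m each way for a shift and 45 degrees each way for a turn. Its arguments: {"type":"object","properties":{"steps":{"type":"array"}},"required":["steps"]}

```bash
mkdir -p pics; cat > h.py <<'E'
from rig import *
import numpy as np, cv2
def cap(n,f=None):
    c=capture(n)
    if f: cv2.imwrite('pics/'+f,c['image'][:,:,::-1])
    return c
def ray(c,u,v):
    f=240/np.tan(np.radians(c['vertical_fov'])/2)
    K=np.array([[f,0,c['cx']],[0,f,c['cy']],[0,0,1]])
    p=cv2.undistortPoints(np.array([[[u,v]]],float),K,np.array([c['k1'],0,0,0]))  # approx inverse below
    d=np.array([(u-c['cx'])/f,(v-c['cy'])/f]);s=d.copy()
    for _ in range(20): s=d/(1+c['k1']*(s@s))
    T=np.array(c['world_from_camera']);return T[:3,3],T[:3,:3]@np.array([*s,1])
def onplane(c,u,v,z):
    o,d=ray(c,u,v);return o+d*(z-o[2])/d[2]
def proj(c,P):
    f=240/np.tan(np.radians(c['vertical_fov'])/2)
    T=np.array(c['world_from_camera']);q=T[:3,:3].T@(np.array(P)-T[:3,3]);s=q[:2]/q[2];s=s*(1+c['k1']*(s@s))
    return s*f+[c['cx'],c['cy']]
def tri(c1,p1,c2,p2):
    o1,d1=ray(c1,*p1);o2,d2=ray(c2,*p2)
    a=np.linalg.lstsq(np.c_[d1,-d2],o2-o1,rcond=None)[0]
    A,B=o1+a[0]*d1,o2+a[1]*d2;return (A+B)/2,np.linalg.norm(A-B)
E
sed -i '/K=np/d;/p=cv2/d' h.py
python3 - <<'E'
from h import *
for n in('side','top'):
    c=cap(n,n+'0.png');T=np.array(c['world_from_camera']);print(n,c['vertical_fov'],c['k1'],T.round(3).tolist())
s=read_state();print(s['time_s'],s['position'],np.array(s['tcp_rot']).round(3).tolist(),s['force'])
E
```

```text
side 54.125926586854156 0.03281543789374065 [[-0.984, -0.116, 0.132, 0.454], [-0.175, 0.559, -0.81, 0.766], [0.02, -0.821, -0.571, 0.602], [0.0, 0.0, 0.0, 1.0]]
top 54.341681947777005 -0.013948429440126003 [[-0.019, -0.998, 0.057, 0.488], [-1.0, 0.018, -0.013, 0.079], [0.012, -0.057, -0.998, 1.02], [0.0, 0.0, 0.0, 1.0]]
0.1 [ 0.19287951 -0.59387276  0.24668245] [[0.951, 0.309, -0.0], [0.309, -0.951, 0.002], [0.0, -0.002, -1.0]] [ 0.27075326 -0.64451427  0.61059059]
```

View pics/side0.png

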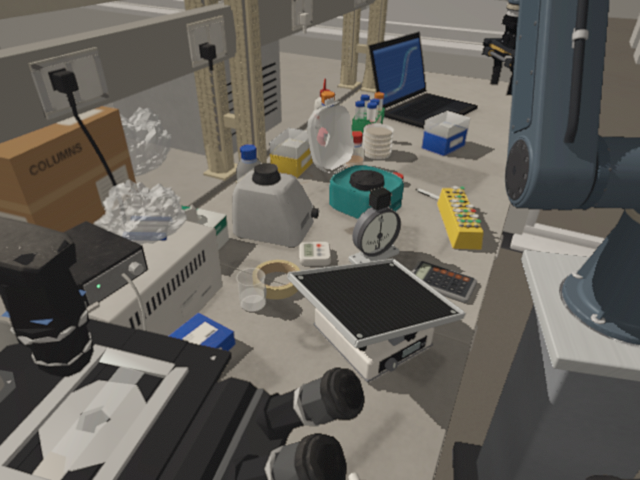

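View pics/top0.png

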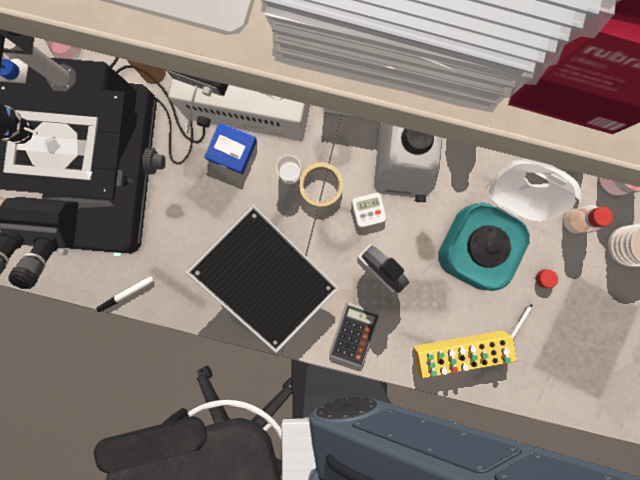

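The side view shows the gauge at about (377,230), with its grip at (380,198), and the rocker at about (375,310). In the top view the grip is at (394,271) and the platform corners are near (254,210), (335,289), (276,349) and (191,272). I'll zoom in for detail.

```bash
python3 - <<'E'
import cv2,numpy as np
s=cv2.imread('pics/side0.png');t=cv2.imread('pics/top0.png')
a=cv2.resize(s[180:380,280:480],(600,600),interpolation=cv2.INTER_CUBIC)
cv2.imwrite('pics/z1.png',a)
b=cv2.resize(t[195:360,180:420],(800,550),interpolation=cv2.INTER_CUBIC)
cv2.imwrite('pics/z2.png',b)
E
```

```text
(no output)
```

View pics/z1.png

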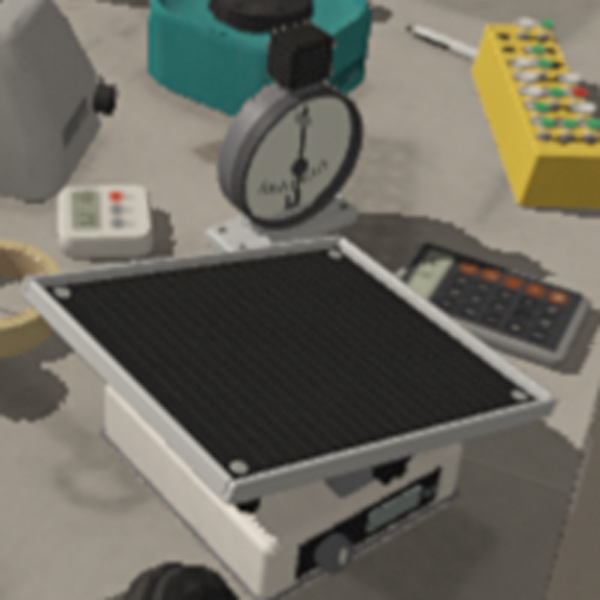

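View pics/z2.png

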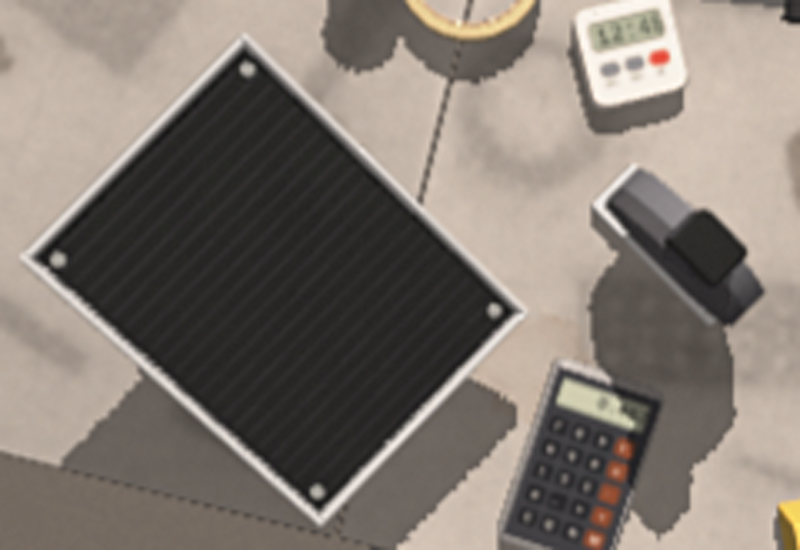

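In the side crop the dial faces the camera: pivot at about (303,118), bob at (299,167), and the fork near (290,200). The rocker panel is on the lower right, so the raised +y end is on the left. In the top crop the platform corners are (245,38), (520,312), (320,520) and (28,258), and the gauge is nearly parallel to the platform, with its grip top around (706,246).

```bash
python3 - <<'E'
from h import *
S=cap('side');T=cap('top')
top=lambda u,v:(180+u*.3-.35,195+v*.3-.35)
side=lambda u,v:(280+u/3-.33,180+v/3-.33)
C={}
for n,a,b in[('+x+y',(245,38),(28,285)),('+x-y',(522,313),(342,240)),('-x-y',(320,522),(553,402)),('-x+y',(25,258),(232,492))]:
    P,e=tri(T,top(*a),S,side(*b));C[n]=P;print(n,P.round(4),e.round(4))
y=(C['+x+y']-C['+x-y']+C['-x+y']-C['-x-y'])/2;x=(C['+x+y']-C['-x+y']+C['+x-y']-C['-x-y'])/2
print(np.linalg.norm(y),np.linalg.norm(x),'yaw y',np.degrees(np.arctan2(y[1],y[0]))-90,'yaw x',np.degrees(np.arctan2(x[1],x[0])),'tilt',np.arcsin(y[2]/np.linalg.norm(y)),'c',sum(C.values())/4)
# grip top corners in top z2
im=T['image'].astype(int)
m=((im.max(2)<55)).astype(np.uint8);m[:, :375]=0;m[:,415:]=0;m[:250]=0;m[295:]=0
n,l,st,ce=cv2.connectedComponentsWithStats(m);print(st[1:],ce[1:])
k=1+st[1:,4].argmax();cs,_=cv2.findContours((l==k).astype(np.uint8),0,2);r=cv2.minAreaRect(cs[0]);b=cv2.boxPoints(r);print(r)
W=np.array([onplane(T,*p,.162) for p in b]);print(W.round(4),W.mean(0))
# foot corner pts / edge, dial centre
print('side grip->',proj(S,W.mean(0)),'tops')
for p in[(595,205),(635,167)]:print(onplane(T,*top(*p),.012))
for p in[(208,233),(357,213)]:print('side foot',onplane(S,*side(*p),.012))
E
```

```text
+x+y [0.5988 0.1968 0.1328] 0.0007
+x-y [0.4354 0.0391 0.0717] 0.0006
-x-y [0.3135 0.163  0.0705] 0.0011
-x+y [0.4756 0.3224 0.133 ] 0.0004
0.23547891812402663 0.1749111996638913 yaw y -45.758000804960844 yaw x -45.51109741809148 tilt 0.26546337740257087 c [0.45584943 0.18034265 0.10201168]
[[375 259  28  33 488]] [[390.79918033 273.67622951]]
((392.5000305175781, 273.5), (33.941123962402344, 19.79899024963379), 45.0)
[[ 0.476  -0.0262  0.162 ]
 [ 0.5012 -0.0525  0.162 ]
 [ 0.4564 -0.0955  0.162 ]
 [ 0.4314 -0.069   0.162 ]] [ 0.46622465 -0.06080483  0.162     ]
side grip-> [385.32813876 190.97373632] tops
[ 0.50102926 -0.01203525  0.012     ]
[ 0.52513817 -0.03854262  0.012     ]
side foot [ 0.52629475 -0.03192497  0.012     ]
side foot [ 0.42408433 -0.07774523  0.012     ]
```

```bash
python3 - <<'E'
from h import *
S=cap('side');T=cap('top')
top=lambda u,v:(180+u*.3-.35,195+v*.3-.35)
q=[onplane(T,*top(*p),.162)[:2] for p in[(706,208),(748,250),(708,285),(666,243)]]
print(np.round(q,4),np.mean(q,0))
a=onplane(T,*top(595,207),.012);b=onplane(T,*top(712,325),.012);print(a,b,'foot long yaw',np.degrees(np.arctan2(*(a-b)[1::-1]))-90)
s=read_state();R=np.array(s['tcp_rot']);p=np.array(s['position'])
G=np.array([*np.mean(q,0),.147+.006]);  # TCP 6mm above grasp point
D=G+[0,0,.08]-p;print('to hover: tool shift/0.3',(R.T@D/.3).round(3), 'time',s['time_s'])
y=np.array([np.cos(np.radians(-46.5)),np.sin(np.radians(-46.5)),0]);z=np.array([0,0,-1]);Rt=np.c_[np.cross(y,z),y,z]
print((cv2.Rodrigues(R.T@Rt)[0].ravel()/np.radians(45)).round(3))
E
```

```text
[[ 0.4963 -0.0597]
 [ 0.4728 -0.0822]
 [ 0.4541 -0.0597]
 [ 0.4775 -0.0371]] [ 0.47518934 -0.0596772 ]
[ 0.49973731 -0.01200548  0.012     ] [ 0.42233563 -0.08577124  0.012     ] foot long yaw -46.37783008144508
to hover: tool shift/0.3 [ 1.445 -1.404  0.049] time 0.3
[-0.001 -0.    -0.567]
```

>>> {"api": "step_arm", "payload": {
  "steps": [
    [0.1,-0.1,0,0,0,-0.15,-1],
    [0.2,-0.2,0,0,0,-0.3,-1],
    [0.3,-0.29,0,0,0,-0.45,-1],
    [0.4,-0.39,0,0,0,-0.567,-1],
    [0.5,-0.49,0,0,0,-0.567,-1],
    [0.6,-0.58,0,0,0,-0.567,-1],
    [0.7,-0.68,0,0,0,-0.567,-1],
    [0.8,-0.777,0,0,0,-0.567,-1]
  ]
}}

```text
time_s: 0.97
position: [0.3492, -0.298, 0.2477]
tcp_rot: [[0.726, 0.688, 0.0], [0.688, -0.726, -0.0], [0.0, 0.001, -1.0]]
force: [1.1, -1.1, -0.2]
opening: 1.001
grasp_force: 0.0
```

```bash
cat > g.py <<'E'
from h import *
def goal(P,yaw,tilt=0):
    s=read_state();R=np.array(s['tcp_rot']);p=np.array(s['position']);a=np.radians(yaw)
    y=np.array([np.cos(a),np.sin(a),0]);z=np.array([0,0,-1.]);Rt=np.c_[np.cross(y,z),y,z]@cv2.Rodrigues(np.array([0,tilt,0.]))[0]
    print('t',s['time_s'],'p',p.round(4),'F',np.array(s['force']).round(1),'M',np.array(s['moment']).round(2),'op',s['opening'],'gf',s['grasp_force'])
    print('shift',(R.T@(np.array(P)-p)/.3).round(3),'turn',(cv2.Rodrigues(R.T@Rt)[0].ravel()/np.radians(45)).round(3))
E
python3 -c "
from g import *
goal([.4752,-.0597,.233],-46.5)"
```

```text
t 0.9667 p [ 0.3492 -0.298   0.2477] F [ 1.1 -1.1 -0.2] M [-0.02 -0.03  0.06] op 1.000655151710189 gf 0.0
shift [ 0.851 -0.288  0.049] turn [ 0.001 -0.    -0.001]
```

>>> {"api": "step_arm", "payload": {
  "steps": [
    [0.12,-0.04,0.01,0,0,0,-1],
    [0.24,-0.08,0.02,0,0,0,-1],
    [0.37,-0.12,0.03,0,0,0,-1],
    [0.5,-0.17,0.04,0,0,0,-1],
    [0.62,-0.21,0.045,0,0,0,-1],
    [0.74,-0.25,0.049,0,0,0,-1],
    [0.851,-0.288,0.049,0,0,0,-1],
    [0.851,-0.288,0.049,0,0,0,-1]
  ]
}}

```text
time_s: 1.63
position: [0.4765, -0.0565, 0.2331]
tcp_rot: [[0.721, 0.693, 0.002], [0.693, -0.721, 0.002], [0.003, 0.0, -1.0]]
force: [-0.8, 0.3, -0.7]
opening: 1.001
grasp_force: 0.0
```

```bash
python3 -c "
from g import *
goal([.4752,-.0597,.154],-46.5)
S=cap('side');T=cap('top')
a=cv2.resize(S['image'][140:280,290:470],(720,560),interpolation=2)
cv2.imwrite('pics/a1.png',a[:,:,::-1])"
```

```text
t 1.6333 p [ 0.4765 -0.0565  0.2331] F [-0.8  0.3 -0.7] M [-0.05 -0.04  0.06] op 1.0007639522158278 gf 0.0
shift [-0.011  0.005  0.264] turn [ 0.    -0.004  0.008]
```

View pics/a1.png

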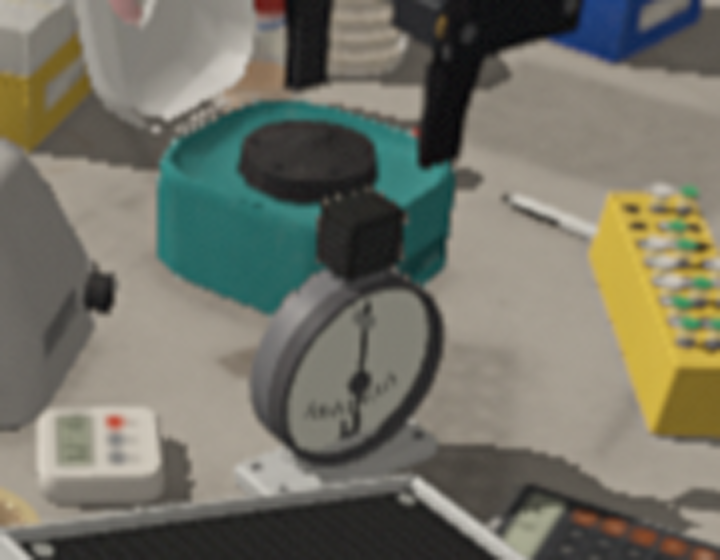

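The fingers straddle the grip, which is at about (360,235) in the crop. The fork, around (348,428), sits slightly left of the needle line. Next I descend and grip.

>>> {"api": "step_arm", "payload": {
  "steps": [
    [-0.011,0.005,0.06,0,0,0.008,-1],
    [-0.011,0.005,0.13,0,0,0.008,-1],
    [-0.011,0.005,0.2,0,0,0.008,-1],
    [-0.011,0.005,0.24,0,0,0.008,-1],
    [-0.011,0.005,0.262,0,0,0.008,-1],
    [-0.011,0.005,0.262,0,0,0.008,1],
    [-0.011,0.005,0.262,0,0,0.008,1],
    [-0.011,0.005,0.262,0,0,0.008,1]
  ]
}}

```text
time_s: 2.4
position: [0.4735, -0.0656, 0.155]
tcp_rot: [[0.73, 0.683, 0.002], [0.683, -0.73, -0.001], [0.001, 0.002, -1.0]]
force: [0.6, -0.6, -0.4]
opening: 0.85
grasp_force: 0.0
```

>>> {"api": "step_arm", "payload": {
  "steps": [
    [0,0,0,0,0,0,1],
    [0,0,0,0,0,0,1],
    [0,0,0,0,0,0,1],
    [0,0,0,0,0,0,1]
  ]
}}

```text
time_s: 2.73
position: [0.4733, -0.0648, 0.1547]
tcp_rot: [[0.73, 0.684, 0.001], [0.684, -0.73, -0.0], [0.0, 0.001, -1.0]]
force: [0.5, -0.4, 0.8]
opening: 0.553
grasp_force: 0.0
```

>>> {"api": "step_arm", "payload": {
  "steps": [
    [0.016,-0.004,0,0,0,0,1],
    [0.016,-0.004,0,0,0,0,1],
    [0.016,-0.004,0,0,0,0,1],
    [0.016,-0.004,0,0,0,0,1],
    [0.016,-0.004,0,0,0,0,1],
    [0.016,-0.004,0,0,0,0,1]
  ]
}}

```text
time_s: 3.23
position: [0.476, -0.0605, 0.1543]
tcp_rot: [[0.73, 0.684, 0.001], [0.684, -0.73, 0.0], [0.001, 0.0, -1.0]]
force: [0.8, 0.5, 1.2]
opening: 0.341
grasp_force: 30.0
```

```bash
python3 -c "
from g import *
goal([.4752,-.0597,.154],-46.5)"
```

```text
t 3.2333 p [ 0.476  -0.0605  0.1543] F [0.8 0.5 1.2] M [ 0.14 -0.09 -0.02] op 0.3413041954793199 gf 29.96534199686721
shift [-0.    -0.004  0.001] turn [ 0.    -0.001 -0.008]
```

```bash
cat >> g.py <<'E'
A=np.array([.460,.1843,.086]);YAW=-45.6;a=np.radians(YAW);yr=np.array([-np.sin(a),np.cos(a),0]);Z=np.array([0,0,1.]);L=.1543
def pose(t,yy=.05,dz=0):
    return A+yr*(yy*np.cos(t)-.016*np.sin(t))+Z*(yy*np.sin(t)+.016*np.cos(t))+L*(np.cos(t)*Z-np.sin(t)*yr)+dz*Z
E
python3 -c "
from g import *
P=pose(.28,dz=.05);print(P);goal(P,YAW,.28)"
```

```text
[0.4607069  0.18499225 0.31348552]
t 3.2333 p [ 0.476  -0.0605  0.1543] F [0.8 0.5 1.2] M [ 0.14 -0.09 -0.02] op 0.3413041954793199 gf 29.96534199686721
shift [ 0.522 -0.632 -0.53 ] turn [ 0.004  0.356 -0.028]
```

>>> {"api": "step_arm", "payload": {
  "steps": [
    [0,0,-0.06,0,0,0,1],
    [0,0,-0.15,0,0,0,1],
    [0,0,-0.26,0,0,0,1],
    [0,0,-0.38,0,0,0,1],
    [0.03,-0.04,-0.48,0,0.03,0,1],
    [0.08,-0.1,-0.53,0,0.07,0,1],
    [0.15,-0.18,-0.54,0.001,0.12,-0.005,1],
    [0.22,-0.27,-0.54,0.002,0.17,-0.01,1]
  ]
}}

```text
time_s: 3.9
position: [0.4691, 0.0438, 0.3175]
tcp_rot: [[0.719, 0.688, 0.1], [0.682, -0.726, 0.093], [0.136, 0.002, -0.991]]
force: [0.7, -0.2, -3.1]
opening: 0.341
grasp_force: 30.0
```

```bash
python3 -c "
from g import *
P=pose(.28,dz=.05);goal(P,YAW,.28)"
```

```text
t 3.9 p [0.4691 0.0438 0.3175] F [ 0.7 -0.2 -3.1] M [-0.16  0.06 -0.04] op 0.34105231250154466 gf 29.967800290323794
shift [ 0.299 -0.361  0.054] turn [ 0.006  0.183 -0.019]
```

>>> {"api": "step_arm", "payload": {
  "steps": [
    [0.05,-0.06,0.01,0,0.03,-0.003,1],
    [0.1,-0.12,0.02,0.001,0.06,-0.006,1],
    [0.15,-0.18,0.027,0.002,0.09,-0.01,1],
    [0.2,-0.24,0.036,0.003,0.12,-0.013,1],
    [0.25,-0.3,0.045,0.005,0.15,-0.016,1],
    [0.28,-0.34,0.05,0.006,0.17,-0.018,1],
    [0.298,-0.36,0.054,0.006,0.183,-0.019,1],
    [0.298,-0.36,0.054,0.006,0.183,-0.019,1]
  ]
}}

```text
time_s: 4.57
position: [0.4581, 0.1853, 0.3112]
tcp_rot: [[0.686, 0.702, 0.19], [0.675, -0.712, 0.194], [0.271, -0.005, -0.962]]
force: [0.6, 0.5, -2.7]
opening: 0.34
grasp_force: 30.0
```

>>> {"api": "step_arm", "payload": {
  "steps": [
    [0,0,0,0,0,0,1],
    [0,0,0,0,0,0,1],
    [0,0,0,0,0,0,1],
    [0,0,0,0,0,0,1],
    [0,0,0,0,0,0,1],
    [0,0,0,0,0,0,1],
    [0,0,0,0,0,0,1],
    [0,0,0,0,0,0,1]
  ]
}}

```text
time_s: 5.23
position: [0.4598, 0.1843, 0.3122]
tcp_rot: [[0.687, 0.7, 0.194], [0.673, -0.714, 0.194], [0.274, -0.003, -0.962]]
force: [-0.3, -0.9, -2.7]
opening: 0.343
grasp_force: 30.0
```

>>> {"api": "step_arm", "payload": {
  "steps": [
    [0,0,0,0,0,0,1],
    [0,0,0,0,0,0,1],
    [0,0,0,0,0,0,1],
    [0,0,0,0,0,0,1],
    [0,0,0,0,0,0,1],
    [0,0,0,0,0,0,1],
    [0,0,0,0,0,0,1],
    [0,0,0,0,0,0,1]
  ]
}}

```text
time_s: 5.9
position: [0.4598, 0.1844, 0.3122]
tcp_rot: [[0.687, 0.701, 0.194], [0.673, -0.713, 0.194], [0.274, -0.003, -0.962]]
force: [0.3, -0.2, -2.9]
opening: 0.338
grasp_force: 30.0
```

```bash
python3 -c "
from g import *
P=pose(.28,dz=.05);goal(P,YAW,.28)
S=cap('side');im=S['image']
q=proj(S,P+[-.02,.0,-.09]).astype(int);print(q)
x,y=q[0]-80,q[1]-60
cv2.imwrite('pics/b1.png',cv2.resize(im[y:y+120,x:x+160],(800,600),interpolation=2)[:,:,::-1]);print(x,y)"
```

```text
t 5.9 p [0.4598 0.1844 0.3122] F [ 0.3 -0.2 -2.9] M [-0.35  0.15 -0.03] op 0.338273253794979 gf 29.96802877401933
shift [ 0.005  0.001 -0.003] turn [-0.004  0.003  0.001]
[395 234]
315 174
```

View pics/b1.png

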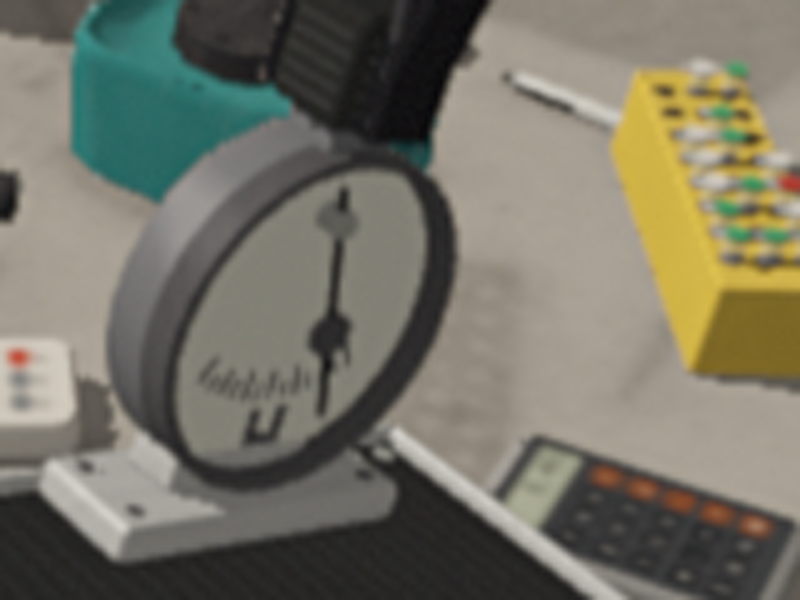

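The zoom shows the pivot at (338,220), the pointer tip at (321,415) and the notch middle at about (266,422). I'll cast rays onto the dial plane.

```bash
cat >> g.py <<'E'
def dial(c,px,xd):
    s=read_state();R=np.array(s['tcp_rot']);p=np.array(s['position']);gx,gy,gz=R[:,1],R[:,0],-R[:,2];O=p-L*gz
    out=[]
    for u in px:
        o,d=ray(c,*u);k=((O+xd*gx-o)@gx)/(d@gx);q=o+k*d-O;out.append([q@gy,q@gz])
    return np.array(out)
def angs(c,px,xd):
    Q=dial(c,px,xd);print('pivot',Q[0].round(4))
    for q in Q[1:]:
        e=Q[0]-q;print('r',np.hypot(*e).round(4),'ang',np.arctan2(e[0],e[1]).round(4), 'from nominal pivot',np.arctan2(Q[0][0]-q[0],.1-q[1]).round(3))
E
python3 -c "
from g import *
S=cap('side');f=lambda u,v:(315+u/5-.4,174+v/5-.4)
for xd in(-.017,-.010):angs(S,[f(338,220),f(321,415),f(266,422),f(247,432),f(281,415)],xd)
P=pose(.28,dz=.0);goal(P,YAW,.28)"
```

```text
pivot [0.0068 0.1037]
r 0.0668 ang 0.3003 from nominal pivot 0.317
r 0.0639 ang -0.0325 from nominal pivot -0.035
r 0.067 ang -0.1262 from nominal pivot -0.133
r 0.0621 ang 0.0499 from nominal pivot 0.053
pivot [-0.0011  0.0999]
r 0.0679 ang 0.3003 from nominal pivot 0.3
r 0.065 ang -0.0325 from nominal pivot -0.032
r 0.0681 ang -0.1262 from nominal pivot -0.126
r 0.0632 ang 0.0499 from nominal pivot 0.05
t 6.0 p [0.4598 0.1844 0.3122] F [ 0.4  0.1 -2.2] M [-0.29  0.25  0.01] op 0.3451018525902222 gf 29.968284701462835
shift [-0.041  0.001  0.157] turn [-0.004  0.003  0.001]
```

>>> {"api": "step_arm", "payload": {
  "steps": [
    [-0.008,0,0.03,0,0,0,1],
    [-0.016,0,0.06,0,0,0,1],
    [-0.024,0,0.09,0,0,0,1],
    [-0.03,0,0.11,0,0,0,1],
    [-0.032,0,0.12,0,0,0,1],
    [-0.034,0,0.13,0,0,0,1],
    [-0.034,0,0.13,0,0,0,1]
  ]
}}

```text
time_s: 6.58
position: [0.4603, 0.1851, 0.2716]
tcp_rot: [[0.687, 0.701, 0.193], [0.673, -0.714, 0.194], [0.273, -0.003, -0.962]]
force: [0.9, 0.1, -2.2]
opening: 0.34
grasp_force: 30.0
```

>>> {"api": "step_arm", "payload": {
  "steps": [
    [-0.001,0,0.005,0,0,0,1],
    [-0.002,0,0.01,0,0,0,1],
    [-0.004,0,0.015,0,0,0,1],
    [-0.005,0,0.02,0,0,0,1],
    [-0.005,0,0.02,0,0,0,1]
  ]
}}

```text
time_s: 7.0
position: [0.4603, 0.1853, 0.2655]
tcp_rot: [[0.687, 0.701, 0.193], [0.673, -0.713, 0.194], [0.273, -0.003, -0.962]]
force: [-0.3, 0.5, -2.9]
opening: 0.342
grasp_force: 30.0
```

```bash
python3 -c "
from g import *
P=pose(.28,dz=.0);goal(P,YAW,.28)"
```

```text
t 7.0 p [0.4603 0.1853 0.2655] F [-0.3  0.5 -2.9] M [-0.25  0.29  0.02] op 0.341894731058829 gf 29.967943446245044
shift [-0.002  0.002  0.007] turn [-0.004  0.004  0.001]
```

>>> {"api": "step_arm", "payload": {
  "steps": [
    [-0.001,0,0.004,0,0,0,1],
    [-0.002,0,0.008,0,0,0,1],
    [-0.003,0,0.012,0,0,0,1],
    [-0.003,0,0.012,0,0,0,1]
  ]
}}

```text
time_s: 7.33
position: [0.4612, 0.1857, 0.2635]
tcp_rot: [[0.686, 0.701, 0.196], [0.673, -0.713, 0.195], [0.276, -0.002, -0.961]]
force: [-2.8, -1.4, 7.2]
opening: 0.342
grasp_force: 30.0
```

```bash
python3 -c "
from g import *
P=pose(.28,dz=.0);goal(P,YAW,.28)"
```

```text
t 7.3333 p [0.4612 0.1857 0.2635] F [-2.8 -1.4  7.2] M [-0.16  0.51  0.11] op 0.3423096400372871 gf 29.985380368307233
shift [-0.003  0.    -0.001] turn [-0.003  0.     0.002]
```

```bash
cat >> g.py <<'E'
def plan(t0,t1,n=8,base=None,dz=0):
    # shifts relative to model pose at t0
    Rr=lambda t:cv2.Rodrigues(np.array([0,t,0.]))[0]
    y=np.array([np.cos(a),np.sin(a),0]);z=-Z;R0=np.c_[np.cross(y,z),y,z]@Rr(t0)
    print([[*(R0.T@(pose(t)+dz*Z-pose(t0))/.3).round(3).tolist(),0,round((t-t0)/np.radians(45),3),0,1] for t in np.linspace(t0,t1,n+1)[1:]])
E
python3 -c "
from g import *
plan(.28,.115);plan(.115,-.05)"
```

```text
[[0.012, -0.0, 0.004, 0, np.float64(-0.026), 0, 1], [0.023, 0.0, 0.007, 0, np.float64(-0.053), 0, 1], [0.035, 0.0, 0.011, 0, np.float64(-0.079), 0, 1], [0.046, -0.0, 0.016, 0, np.float64(-0.105), 0, 1], [0.058, -0.0, 0.02, 0, np.float64(-0.131), 0, 1], [0.069, -0.0, 0.025, 0, np.float64(-0.158), 0, 1], [0.08, 0.0, 0.03, 0, np.float64(-0.184), 0, 1], [0.091, 0.0, 0.035, 0, np.float64(-0.21), 0, 1]]
[[0.012, 0.0, 0.004, 0, np.float64(-0.026), 0, 1], [0.023, -0.0, 0.007, 0, np.float64(-0.053), 0, 1], [0.035, 0.0, 0.011, 0, np.float64(-0.079), 0, 1], [0.046, 0.0, 0.016, 0, np.float64(-0.105), 0, 1], [0.058, -0.0, 0.02, 0, np.float64(-0.131), 0, 1], [0.069, 0.0, 0.025, 0, np.float64(-0.158), 0, 1], [0.08, -0.0, 0.03, 0, np.float64(-0.184), 0, 1], [0.091, 0.0, 0.035, 0, np.float64(-0.21), 0, 1]]
```

>>> {"api": "step_arm", "payload": {
  "steps": [
    [0.012,0,0.004,0,-0.026,0,1],
    [0.023,0,0.007,0,-0.053,0,1],
    [0.035,0,0.011,0,-0.079,0,1],
    [0.046,0,0.016,0,-0.105,0,1],
    [0.058,0,0.02,0,-0.131,0,1],
    [0.069,0,0.025,0,-0.158,0,1],
    [0.08,0,0.03,0,-0.184,0,1],
    [0.091,0,0.035,0,-0.21,0,1]
  ]
}}

```text
time_s: 8.0
position: [0.482, 0.2061, 0.2607]
tcp_rot: [[0.709, 0.701, 0.08], [0.696, -0.713, 0.08], [0.113, -0.002, -0.994]]
force: [-2.5, 0.3, 4.0]
opening: 0.341
grasp_force: 30.0
```

```bash
python3 -c "
from g import *
goal(pose(.115),YAW,.115)"
```

```text
t 8.0 p [0.482  0.2061 0.2607] F [-2.5  0.3  4. ] M [-0.12  0.42  0.04] op 0.3412560203985099 gf 29.98380036558956
shift [-0.003  0.001 -0.001] turn [-0.002  0.002  0.002]
```

>>> {"api": "step_arm", "payload": {
  "steps": [
    [0.012,0,0.004,0,-0.026,0,1],
    [0.023,0,0.007,0,-0.053,0,1],
    [0.035,0,0.011,0,-0.079,0,1],
    [0.046,0,0.016,0,-0.105,0,1],
    [0.058,0,0.02,0,-0.131,0,1],
    [0.069,0,0.025,0,-0.158,0,1],
    [0.08,0,0.03,0,-0.184,0,1],
    [0.091,0,0.035,0,-0.21,0,1]
  ]
}}

```text
time_s: 8.67
position: [0.5024, 0.2261, 0.253]
tcp_rot: [[0.713, 0.701, -0.038], [0.7, -0.714, -0.035], [-0.052, -0.002, -0.999]]
force: [-0.4, -0.1, 6.5]
opening: 0.343
grasp_force: 30.0
```

>>> {"api": "step_arm", "payload": {
  "steps": [
    [0,0,0,0,0,0,1],
    [0,0,0,0,0,0,1],
    [0,0,0,0,0,0,1],
    [0,0,0,0,0,0,1],
    [0,0,0,0,0,0,1],
    [0,0,0,0,0,0,1],
    [0,0,0,0,0,0,1],
    [0,0,0,0,0,0,1]
  ]
}}

```text
time_s: 9.33
position: [0.5024, 0.2261, 0.253]
tcp_rot: [[0.713, 0.701, -0.037], [0.7, -0.713, -0.034], [-0.05, -0.002, -0.999]]
force: [-1.5, -0.3, 5.3]
opening: 0.343
grasp_force: 30.0
```

>>> {"api": "step_arm", "payload": {
  "steps": [
    [0,0,0,0,0,0,1],
    [0,0,0,0,0,0,1],
    [0,0,0,0,0,0,1],
    [0,0,0,0,0,0,1],
    [0,0,0,0,0,0,1],
    [0,0,0,0,0,0,1],
    [0,0,0,0,0,0,1],
    [0,0,0,0,0,0,1]
  ]
}}

```text
time_s: 10.0
position: [0.5025, 0.2261, 0.253]
tcp_rot: [[0.713, 0.701, -0.037], [0.7, -0.714, -0.034], [-0.05, -0.002, -0.999]]
force: [-1.2, -0.3, 5.3]
opening: 0.342
grasp_force: 30.0
```

```bash
python3 -c "
from g import *
goal(pose(-.05),YAW,-.05)
S=cap('side');im=S['image']
q=proj(S,pose(-.05)+[-.02,.0,-.09]).astype(int)
x,y=q[0]-80,q[1]-60
cv2.imwrite('pics/b2.png',cv2.resize(im[y:y+120,x:x+160],(800,600),interpolation=2)[:,:,::-1]);print(x,y)"
```

```text
t 10.0 p [0.5025 0.2261 0.253 ] F [-1.2 -0.3  5.3] M [-0.09  0.24  0.03] op 0.34169988623052355 gf 29.99260871205479
shift [-0.004  0.001 -0.002] turn [-0.002  0.     0.002]
281 220
```

View pics/b2.png

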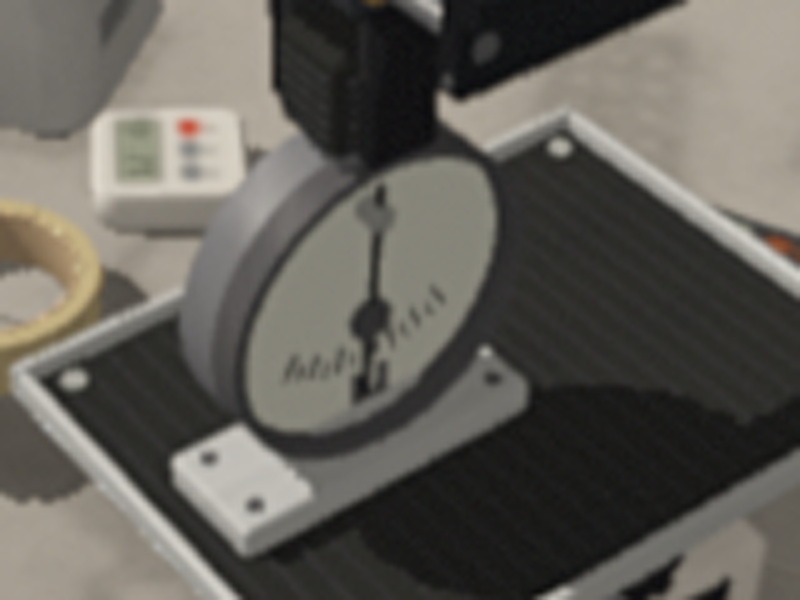

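The pointer, from pivot (376,213) to tip around (366,390), now lies inside the fork at about (369,385). The foot sits flat and square on the mat. I'll check the centring closer.

```bash
python3 -c "
from g import *
S=cap('side');im=S['image']
cv2.imwrite('pics/b3.png',cv2.resize(im[255:305,325:385],(720,600),interpolation=0)[:,:,::-1])"
```

```text
(no output)
```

View pics/b3.png

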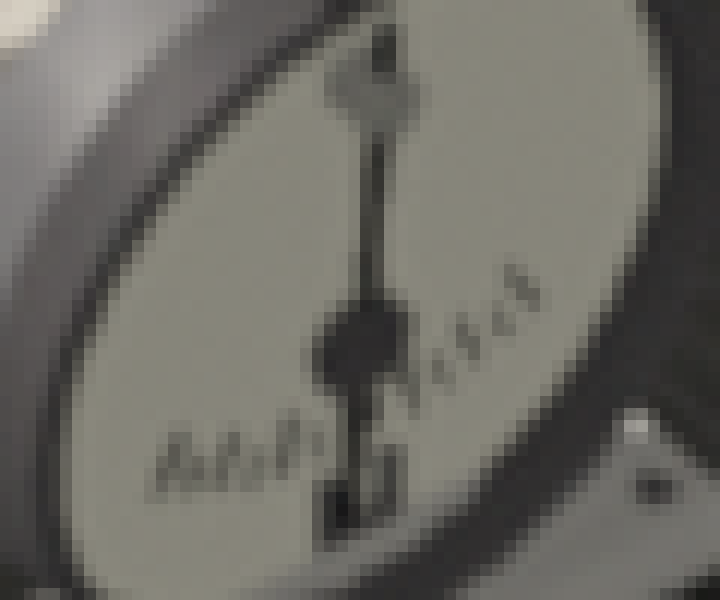

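The tip looks about 10 px of the crop left of the notch middle. The view is oblique, so parallax matters. I have time to back off, turn the dial square to the camera and read the notch without parallax.

```bash
python3 -c "
from g import *
print(read_state()['joint_positions'])
plan(-.05,.28,8)
S=cap('side');T=np.array(S['world_from_camera']);c=T[:2,3]-pose(.28)[:2];print('yaw for facing', np.degrees(np.arctan2(*c[::-1]))-180)"
```

```text
[13.34127809 25.20063723 90.59147033 -1.5409587  66.73218665 59.49996224]
[[-0.024, -0.0, -0.006, 0, np.float64(0.053), 0, 1], [-0.047, 0.0, -0.012, 0, np.float64(0.105), 0, 1], [-0.071, -0.0, -0.016, 0, np.float64(0.158), 0, 1], [-0.096, -0.0, -0.02, 0, np.float64(0.21), 0, 1], [-0.12, -0.0, -0.022, 0, np.float64(0.263), 0, 1], [-0.144, -0.0, -0.024, 0, np.float64(0.315), 0, 1], [-0.169, -0.0, -0.024, 0, np.float64(0.368), 0, 1], [-0.193, -0.0, -0.023, 0, np.float64(0.42), 0, 1]]
yaw for facing -89.30897483529957
```

>>> {"api": "step_arm", "payload": {
  "steps": [
    [-0.024,0,-0.006,0,0.053,0,1],
    [-0.047,0,-0.012,0,0.105,0,1],
    [-0.071,0,-0.016,0,0.158,0,1],
    [-0.096,0,-0.02,0,0.21,0,1],
    [-0.12,0,-0.022,0,0.263,0,1],
    [-0.144,0,-0.024,0,0.315,0,1],
    [-0.169,0,-0.024,0,0.368,0,1],
    [-0.193,0,-0.023,0,0.42,0,1]
  ]
}}

```text
time_s: 10.82
position: [0.4618, 0.1858, 0.2636]
tcp_rot: [[0.686, 0.7, 0.199], [0.672, -0.714, 0.196], [0.28, -0.001, -0.96]]
force: [-2.0, 0.3, 8.2]
opening: 0.34
grasp_force: 30.0
```

>>> {"api": "step_arm", "payload": {
  "steps": [
    [0.01,0,-0.035,0,0,0,1],
    [0.025,0,-0.09,0,0,0,1],
    [0.04,0,-0.14,0,0,0,1],
    [0.055,0,-0.19,0,0,0,1],
    [0.055,0,-0.19,0,0,0,1]
  ]
}}

```text
time_s: 11.23
position: [0.4627, 0.1855, 0.3237]
tcp_rot: [[0.685, 0.7, 0.199], [0.673, -0.714, 0.194], [0.278, 0.001, -0.961]]
force: [1.1, 0.7, -3.5]
opening: 0.342
grasp_force: 30.0
```

```bash
python3 -c "
from g import *
goal(pose(.28,dz=.08),-89.3,0)"
```

```text
t 11.2333 p [0.4627 0.1855 0.3237] F [ 1.1  0.7 -3.5] M [-0.19  0.03  0.03] op 0.3420298114515863 gf 30.00009218696505
shift [ 0.013 -0.003 -0.065] turn [-0.135 -0.342  0.966]
```

>>> {"api": "step_arm", "payload": {
  "steps": [
    [0.003,0,-0.02,-0.02,-0.05,0.14,1],
    [0.006,-0.001,-0.04,-0.04,-0.1,0.28,1],
    [0.01,-0.002,-0.06,-0.06,-0.15,0.42,1],
    [0.013,-0.003,-0.065,-0.08,-0.2,0.565,1],
    [0.013,-0.003,-0.065,-0.1,-0.25,0.7,1],
    [0.013,-0.003,-0.065,-0.12,-0.3,0.85,1],
    [0.013,-0.003,-0.065,-0.135,-0.342,0.966,1],
    [0.013,-0.003,-0.065,-0.135,-0.342,0.966,1]
  ]
}}

```text
time_s: 11.9
position: [0.4598, 0.1854, 0.3394]
tcp_rot: [[1.0, 0.012, -0.008], [0.012, -1.0, -0.0], [-0.008, 0.0, -1.0]]
force: [0.6, 0.8, -2.7]
opening: 0.346
grasp_force: 30.0
```

>>> {"api": "step_arm", "payload": {
  "steps": [
    [0,0,0,0,0,0,1],
    [0,0,0,0,0,0,1],
    [0,0,0,0,0,0,1],
    [0,0,0,0,0,0,1],
    [0,0,0,0,0,0,1],
    [0,0,0,0,0,0,1],
    [0,0,0,0,0,0,1],
    [0,0,0,0,0,0,1]
  ]
}}

```text
time_s: 12.57
position: [0.4591, 0.1849, 0.3412]
tcp_rot: [[1.0, 0.013, -0.006], [0.013, -1.0, -0.0], [-0.006, -0.0, -1.0]]
force: [0.1, 0.2, -3.7]
opening: 0.342
grasp_force: 30.0
```

>>> {"api": "step_arm", "payload": {
  "steps": [
    [0,0,0,0,0,0,1],
    [0,0,0,0,0,0,1],
    [0,0,0,0,0,0,1],
    [0,0,0,0,0,0,1],
    [0,0,0,0,0,0,1],
    [0,0,0,0,0,0,1],
    [0,0,0,0,0,0,1],
    [0,0,0,0,0,0,1]
  ]
}}

```text
time_s: 13.23
position: [0.4591, 0.1849, 0.3411]
tcp_rot: [[1.0, 0.013, -0.006], [0.013, -1.0, -0.0], [-0.006, 0.0, -1.0]]
force: [0.3, -0.5, -2.5]
opening: 0.342
grasp_force: 30.0
```

```bash
python3 -c "
from g import *
goal(pose(.28,dz=.08),YAW,.28)
s=read_state();print(np.array(s['tcp_rot']).round(3).tolist())
S=cap('side');im=S['image']
p=np.array(s['position'])
q=proj(S,p+[0,.02,-.085]).astype(int)
x,y=q[0]-50,q[1]-40
cv2.imwrite('pics/c1.png',cv2.resize(im[y:y+80,x:x+100],(800,640)[:1]+(640,) if 0 else (750,600),interpolation=2)[:,:,::-1]);print(x,y)"
```

```text
t 13.2333 p [0.4591 0.1849 0.3411] F [ 0.3 -0.5 -2.5] M [0.02 0.02 0.02] op 0.34217014170004234 gf 29.999832403846085
shift [ 0.005 -0.    -0.008] turn [ 0.133  0.347 -0.965]
[[1.0, 0.013, -0.006], [0.013, -1.0, -0.0], [-0.006, 0.0, -1.0]]
334 181
```

View pics/c1.png

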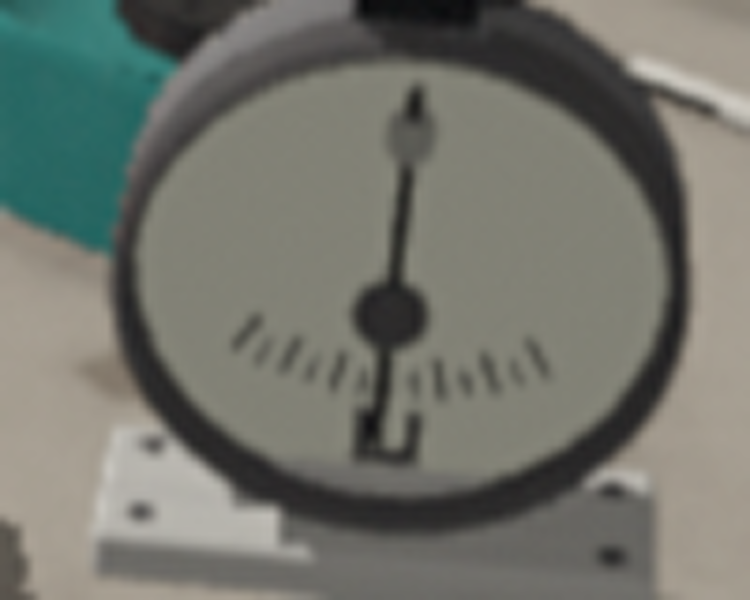

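Now the dial faces the camera: pivot (410,135), tip (377,435), fork prongs at about (362,433) and (413,437), and notch middle at about (387,435).

```bash
python3 -c "
from g import *
S=cap('side');f=lambda u,v:(334+u/7.5-.43,181+v/7.5-.43)
for xd in(-.014,-.008):angs(S,[f(410,135),f(377,437),f(387,437),f(362,432),f(413,437)],xd)"
```

```text
pivot [-0.0013  0.1022]
r 0.0661 ang -0.0012 from nominal pivot -0.001
r 0.0659 ang 0.0275 from nominal pivot 0.028
r 0.0654 ang -0.0461 from nominal pivot -0.048
r 0.0656 ang 0.1024 from nominal pivot 0.106
pivot [-0.0013  0.0989]
r 0.0668 ang -0.0012 from nominal pivot -0.001
r 0.0666 ang 0.0275 from nominal pivot 0.027
r 0.0661 ang -0.0461 from nominal pivot -0.045
r 0.0663 ang 0.1024 from nominal pivot 0.101
```

The notch is at about +0.023 rad. I'll return, set the gauge down and rock to that tilt.

```bash
python3 -c "
from g import *
goal(pose(.28,dz=.02),YAW,.28)
plan(.28,.023,8)"
```

```text
t 13.3333 p [0.4591 0.1849 0.3411] F [ 0.6 -0.5 -3.1] M [ 0.   -0.02  0.02] op 0.3425001074684385 gf 29.999792128801346
shift [ 0.007 -0.     0.192] turn [ 0.133  0.347 -0.965]
[[0.018, 0.0, 0.006, 0, np.float64(-0.041), 0, 1], [0.036, -0.0, 0.012, 0, np.float64(-0.082), 0, 1], [0.054, -0.0, 0.019, 0, np.float64(-0.123), 0, 1], [0.071, -0.0, 0.026, 0, np.float64(-0.164), 0, 1], [0.089, 0.0, 0.034, 0, np.float64(-0.205), 0, 1], [0.106, 0.0, 0.042, 0, np.float64(-0.245), 0, 1], [0.122, 0.0, 0.051, 0, np.float64(-0.286), 0, 1], [0.139, 0.0, 0.061, 0, np.float64(-0.327), 0, 1]]
```

>>> {"api": "step_arm", "payload": {
  "steps": [
    [0,0,0,0.02,0.05,-0.14,1],
    [0,0,0,0.04,0.1,-0.28,1],
    [0,0,0,0.06,0.15,-0.42,1],
    [0,0,0,0.08,0.2,-0.56,1],
    [0,0,0,0.1,0.25,-0.7,1],
    [0,0,0,0.12,0.3,-0.85,1],
    [0.005,0,0,0.133,0.347,-0.965,1],
    [0.005,0,0,0.133,0.347,-0.965,1]
  ]
}}

```text
time_s: 14.0
position: [0.4596, 0.1842, 0.3407]
tcp_rot: [[0.686, 0.7, 0.197], [0.673, -0.714, 0.193], [0.276, -0.0, -0.961]]
force: [0.4, -0.2, -2.5]
opening: 0.345
grasp_force: 30.0
```

```bash
python3 -c "
from g import *
goal(pose(.28,dz=.005),YAW,.28)"
```

```text
t 14.0 p [0.4596 0.1842 0.3407] F [ 0.4 -0.2 -2.5] M [-0.35  0.27 -0.06] op 0.3448675274925179 gf 29.997462797909975
shift [-0.062  0.001  0.233] turn [-0.001  0.001  0.001]
```

>>> {"api": "step_arm", "payload": {
  "steps": [
    [-0.014,0,0.05,0,0,0,1],
    [-0.027,0,0.1,0,0,0,1],
    [-0.04,0,0.15,0,0,0,1],
    [-0.05,0,0.19,0,0,0,1],
    [-0.057,0,0.215,0,0,0,1],
    [-0.06,0,0.228,0,0,0,1],
    [-0.062,0,0.236,0,0,0,1],
    [-0.062,0,0.236,0,0,0,1]
  ]
}}

```text
time_s: 14.67
position: [0.4621, 0.1862, 0.2679]
tcp_rot: [[0.687, 0.7, 0.197], [0.672, -0.715, 0.193], [0.276, -0.0, -0.961]]
force: [0.4, -1.1, -2.6]
opening: 0.341
grasp_force: 30.0
```

```bash
python3 -c "
from g import *
goal(pose(.28),YAW,.28)"
```

```text
t 14.6667 p [0.4621 0.1862 0.2679] F [ 0.4 -1.1 -2.6] M [-0.3   0.31 -0.  ] op 0.3414370822921105 gf 29.999684002250433
shift [-0.01  -0.     0.012] turn [ 0. -0. -0.]
```

>>> {"api": "step_arm", "payload": {
  "steps": [
    [-0.003,0,0.004,0,0,0,1],
    [-0.006,0,0.008,0,0,0,1],
    [-0.01,0,0.013,0,0,0,1],
    [-0.01,0,0.014,0,0,0,1],
    [-0.01,0,0.014,0,0,0,1]
  ]
}}

```text
time_s: 15.08
position: [0.4609, 0.1848, 0.2637]
tcp_rot: [[0.686, 0.7, 0.199], [0.672, -0.714, 0.194], [0.278, 0.001, -0.961]]
force: [-1.5, -1.7, 0.4]
opening: 0.34
grasp_force: 30.0
```

```bash
python3 -c "
from g import *
goal(pose(.28),YAW,.28)"
```

```text
t 15.0833 p [0.4609 0.1848 0.2637] F [-1.5 -1.7  0.4] M [-0.22  0.23  0.02] op 0.33982528471185325 gf 29.99989042058587
shift [-0.    -0.001  0.001] turn [ 0.001 -0.002  0.   ]
```

Contact at the same height as before. Now rock to 0.023.

>>> {"api": "step_arm", "payload": {
  "steps": [
    [0.018,0,0.007,0,-0.041,0,1],
    [0.036,0,0.013,0,-0.082,0,1],
    [0.054,0,0.02,0,-0.123,0,1],
    [0.071,0,0.027,0,-0.164,0,1],
    [0.089,0,0.035,0,-0.205,0,1],
    [0.106,0,0.043,0,-0.245,0,1],
    [0.122,0,0.052,0,-0.286,0,1],
    [0.139,0,0.062,0,-0.327,0,1]
  ]
}}

```text
time_s: 15.75
position: [0.4932, 0.2166, 0.2574]
tcp_rot: [[0.714, 0.7, 0.016], [0.7, -0.714, 0.015], [0.022, 0.001, -1.0]]
force: [-0.8, -1.8, 1.1]
opening: 0.34
grasp_force: 30.0
```

>>> {"api": "step_arm", "payload": {
  "steps": [
    [0,0,0,0,0,0,1],
    [0,0,0,0,0,0,1],
    [0,0,0,0,0,0,1],
    [0,0,0,0,0,0,1],
    [0,0,0,0,0,0,1],
    [0,0,0,0,0,0,1],
    [0,0,0,0,0,0,1],
    [0,0,0,0,0,0,1]
  ]
}}

```text
time_s: 16.42
position: [0.4938, 0.2167, 0.2575]
tcp_rot: [[0.714, 0.7, 0.02], [0.699, -0.715, 0.017], [0.026, 0.001, -1.0]]
force: [1.8, 0.6, 4.6]
opening: 0.343
grasp_force: 30.0
```

>>> {"api": "step_arm", "payload": {
  "steps": [
    [0,0,0,0,0,0,1],
    [0,0,0,0,0,0,1],
    [0,0,0,0,0,0,1],
    [0,0,0,0,0,0,1],
    [0,0,0,0,0,0,1],
    [0,0,0,0,0,0,1],
    [0,0,0,0,0,0,1],
    [0,0,0,0,0,0,1]
  ]
}}

```text
time_s: 17.08
position: [0.4938, 0.2168, 0.2575]
tcp_rot: [[0.714, 0.7, 0.02], [0.7, -0.714, 0.017], [0.026, 0.001, -1.0]]
force: [1.9, 0.1, 6.2]
opening: 0.343
grasp_force: 30.0
```

```bash
python3 -c "
from g import *
goal(pose(.023),YAW,.023)
print(np.array(read_state()['tcp_rot'])[2])
S=cap('side');im=S['image']
q=proj(S,pose(.023)+[-.02,.0,-.09]).astype(int)
x,y=q[0]-80,q[1]-60
cv2.imwrite('pics/d1.png',cv2.resize(im[y:y+120,x:x+160],(800,600),interpolation=2)[:,:,::-1]);print(x,y)"
```

```text
t 17.0833 p [0.4938 0.2168 0.2575] F [1.9 0.1 6.2] M [ 0.31 -0.62 -0.09] op 0.3430640684258417 gf 30.00033277552575
shift [-0.003 -0.002  0.   ] turn [ 0.002 -0.004  0.   ]
[ 0.02590316  0.00147525 -0.99966337]
288 215
```

View pics/d1.png

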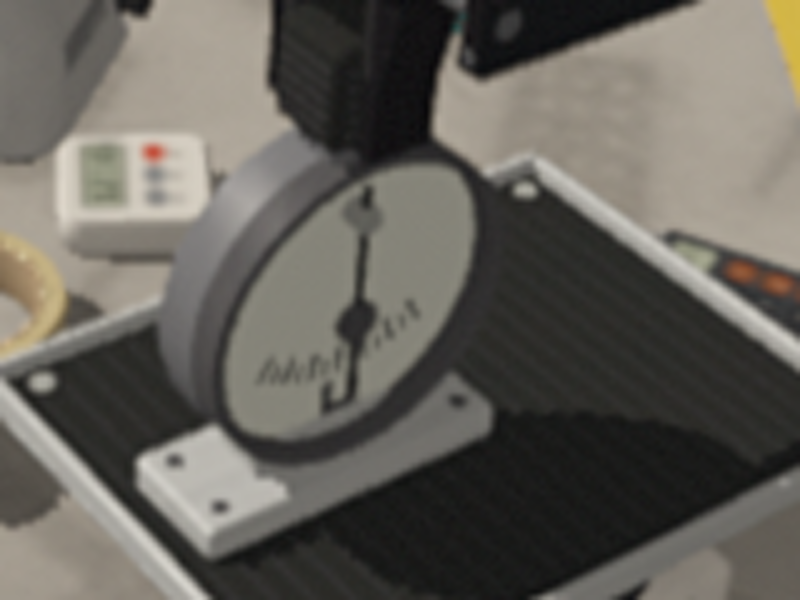

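The pointer, at (352,392), appears nearer the right prong; prongs are at (328,400) and (355,390). That is the expected side for parallax, but the moment shows the +y edge of the foot carrying most of the load. I'll lower by about 1 mm and re-check.

>>> {"api": "step_arm", "payload": {
  "steps": [
    [0,0,0.002,0,0,0,1],
    [-0.003,0,0.004,0,0,0,1],
    [-0.003,0,0.004,0,0,0,1],
    [-0.003,0,0.004,0,0,0,1],
    [-0.003,0,0.004,0,0,0,1],
    [-0.003,0,0.004,0,0,0,1],
    [-0.003,0,0.004,0,0,0,1],
    [-0.003,0,0.004,0,0,0,1]
  ]
}}

```text
time_s: 17.8
position: [0.4939, 0.2167, 0.2574]
tcp_rot: [[0.714, 0.7, 0.022], [0.699, -0.715, 0.018], [0.028, 0.002, -1.0]]
force: [1.6, 1.1, 10.0]
opening: 0.341
grasp_force: 30.0
```

```bash
python3 -c "
from g import *
goal(pose(.023),YAW,.023)
S=cap('side');M=cap('top')
# pointer direction: darkest pixels in rows of b2(-.05 stored), now live: needle line fit
im=S['image'].max(2).astype(int)
q=lambda u,v:(288+u/5-.4,215+v/5-.4)
angs(S,[q(364,217),q(352,392)],-.012)
angs(S,[q(364,217),q(341,397)],-.012)
C={}
"
```

```text
t 17.8 p [0.4939 0.2167 0.2574] F [ 1.6  1.1 10. ] M [ 0.51 -0.42  0.03] op 0.3407195588345604 gf 30.00409170985222
shift [-0.003 -0.002 -0.   ] turn [ 0.002 -0.007 -0.   ]
pivot [-0.0002  0.1009]
r 0.0661 ang 0.0447 from nominal pivot 0.045
pivot [-0.0002  0.1009]
r 0.0661 ang -0.0185 from nominal pivot -0.019
```

```bash
python3 -c "
from g import *
S=cap('side');xr=np.array([np.cos(a),np.sin(a),0])
def onv(u,v,x):
    o,d=ray(S,u,v);q=o+d*(((A-o)@xr+x)/(d@xr))-A;return np.array([q@yr,q[2]])
for x in(.078,.084):
  for n,ox,oy,b in[('b2',281,220,[(75,379),(560,147)]),('d1',288,215,[(42,381),(525,190)])]:
    P=[onv(ox+u/5-.4,oy+v/5-.4,x) for u,v in b];e=P[0]-P[1];print(n,x,np.round(P,4).tolist(),np.arctan2(e[1],e[0]).round(4))
o=lambda u,v:(280+u/3-.33,180+v/3-.33)
P=[onv(*o(62,293),.081),onv(*o(335,254),.081)];e=P[0]-P[1];print('side0',np.round(P,4).tolist(),np.arctan2(e[1],e[0]))
s=read_state();print(s['force'],s['moment'],s['time_s'])
"
```

```text
b2 0.078 [[0.1029, 0.0084], [-0.1044, 0.0213]] -0.0622
d1 0.078 [[0.102, 0.0178], [-0.1056, 0.0127]] 0.0243
b2 0.084 [[0.0993, 0.0023], [-0.1105, 0.0153]] -0.0622
d1 0.084 [[0.0984, 0.0118], [-0.1117, 0.0067]] 0.0243
side0 [[0.0917, 0.0391], [-0.1094, -0.0178]] 0.2759351489723663
[ 1.67394173  2.26518381 10.87765246] [ 0.48308125 -0.45485187 -0.01667882] 17.95
```

The platform tilt measures 0.024 rad and the gauge 0.026 to 0.028, so the foot is flat and close to the 0.023 notch. The force is steady and well under the limit, so I'm handing in.

```bash
python3 -c "
from rig import *
print(hand_in())"
```

```text
the job is handed in; nothing more can be done
None
```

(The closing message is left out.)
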